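Unlock the pin guard and drive out a stuck hinge pin

TASK

Open the yellow guard of the green hinge-pin jig: push its black knob fully in and, without ever forcing it against the red safety stop, turn it clockwise past that stop as far as it goes, then let it spring out. Then use the orange-collared drift punch from the wooden tool block to drive the stuck brass pin down through the chrome hinge until its head is down on the jig's base, and put the punch back upright in its own hole, collar resting on the block. Leave the guard open, and leave the jar, padlock, loose hinges, coat hook and the other two tools where they are.

Things in the scene. Friction and masses are not known exactly. Their poses are not given: they have to be found in the camera images.
- jig: Green hinge-pin jig, fixed, left or right, turned up to 0.4 rad. Base 110 (x) by 190 mm (y), 15 mm thick; origin under its centre. At y = +40 mm a round column (radius 50 mm, top 112 mm above the table) carries the knob; at y = -45 mm a chrome hinge is clamped upright: knuckle 27 mm across, z 52 to 122 mm, holding the pin; cheek beside it 105 mm high.
- knob_grip (a point): On the knob's upright axis, 170 mm above the table when out; moves and turns with the knob. Middle of its black grip bar: 14 mm wide along the point's x, 56 mm long along y, top 12 mm above this point. 16 mm below it: top of a round disc, radius 28 mm, which fingertips may press. Below, the yellow guard (z 136 to 142 mm) reaches 105 mm out to the point's -y, 0.8 rad wide, and turns along.
- knob_turn (a joint): Turn of the knob, rad, growing clockwise from above, 0 to 1.4 (end stop). Starts at 0 to 0.2, guard over the bore. A red lug on the knob meets the red safety stop at about 0.4 unless the knob is pushed in, and is past it at about 1.02. Friction (0.06 N m) keeps it where it is left. The guard counts as open beyond 1.15.
- knob_press (a joint): How far the knob is pushed in (straight down), in m: 0 out, 0.012 fully in. A spring resists with 6 N at the start and 14 N fully in; from 0.009 the lug passes under the stop. It springs out when let go, unless the lug is under the stop.
- bore_mouth (a point): Centre of the top mouth of the hinge's upright bore (13 mm in diameter), 122 mm above the table; z up. Hidden under the guard until that is open.
- pin (a joint): How far the stuck brass pin (11.6 mm in diameter, 74 mm long, 21 mm head underneath) has been driven down, in m: 0 to 0.026, where its head meets the jig's base. At 0 its top lies 4 mm below the bore's mouth; it starts at 0 to 0.004. It moves against about 9 N of friction and stays where it is left.
- block: Fixed wooden tool block, 70 (x) by 200 mm (y), 90 mm high, origin under its centre, turned up to 0.4 rad, on the side where the jig is not. Three holes in its top, 22 mm square, 80 mm deep, at y = -65, 0 and +65 mm; in them, in any order, hang the punch, a blue screwdriver (handle 70 mm tall above the top, 30 mm thick) and a bradawl (60 mm, 36 mm).
- punch: Steel drift punch, 136 mm long, about 150 g, hanging upright in a hole of the block. Origin at the centre of its tip, z up along it. Tip 7 mm thick for 40 mm, then 12 mm; orange collar, 34 mm across, 70 to 76 mm above the tip, rests on the block's top; round handle 16 mm thick from 76 to 136 mm: hold it just above the collar. In its hole the tip is 20 mm above the table.
- punch_tip (a point): Centre of the punch's tip (same point as the punch's origin).
- jar: Green glass jar of spacers with a metal lid, 64 mm in diameter, 150 mm tall, between jig and tool block; origin under its centre. Not to be disturbed.
- padlock: Brass padlock lying flat by the jig, about 87 by 60 mm, 24 mm high; origin under its middle. Not to be disturbed.
- hinge_a: Loose chrome hinge lying open, 68 by 75 mm, 12 mm high, on the robot's side of the block; origin under its centre. Not to be disturbed.
- hinge_b: Like hinge_a, beyond the block. Not to be disturbed.
- coat_hook: Zinc coat hook lying on its back plate beyond the jig, 30 by 80 mm, 71 mm high; origin under the plate's centre. Not to be disturbed.
- screwdriver: Blue-handled screwdriver hanging in the block, origin at its tip. Not to be disturbed.
- bradawl: Bradawl with a wooden handle hanging in the block, origin at its tip. Not to be disturbed.
Things that resemble listed ones, but are neither listed nor needed, are in the scene too. Leave any pink or turquoise look-alike of the punch alone.

How it is judged:
By the outcome, as a careful person would: the job done as asked, in the order asked, and still so for the second after the job is handed in, with the robot touching nothing.
It also fails if it takes over 59 s, if anything falls off the work surface, if the arm or the gripper's body presses on something with over 40 N, if the wrist force passes 120 N, or if a joint passes its speed limit or range.

ROBOT

A 7-joint arm with a two-finger parallel gripper is mounted at the origin on the work surface. World frame = base frame: x ahead of the robot, y to its left, z up, the work surface at z = 0. Lengths are in mm, angles in rad, forces in N, time in s.
With the tool pointing down it reaches from about 400 to 900 mm from the base axis. Payload 5.6 kg.
Tool frame: the origin (TCP) lies at the very end of the fingers, on their centre line; the grasp point (between the pads) lies 19 mm behind it; z points along the fingers, y is the line along which they close (so a half turn about z gives the same grasp; the last joint's range is limited). The gripper opens to 92 mm and grips with 3 to 60 N. Pads are 20 mm wide; open, the fingers measure 128 mm over their backs; the gripper's body (75 mm by 189 mm) begins 69 mm behind the grasp point.
Start: joints at [-1.296, 0.468, -0.012, 1.603, 0.006, 1.071, -0.056], TCP at [203.152, 617.445, 214.592] pointing down, gripper open.
Joint ranges: [-2.53, 2.53], [-0.31, 2.02], [-1.57, 1.55], [0.28, 2.44], [-1.29, 4.43], [0.15, 1.84], [-2.92, 2.92]. Speed limits (rad/s): [2.57, 2.57, 3.14, 3.14, 3.14, 3.14, 3.14].

INTERFACE

Orientations are given as a rotation vector (axis times angle).
In Python, from rig import arm, read_camera, finder gives the robot as it stands.
- The arm moves only by the tool drive_tool, never from a script. Its argument "moves" is a list that holds one entry, the list of rows, each a list of 7 numbers: the turn, a rotation vector about the world's x, y, z in rad, then the shift along the world's x, y, z in mm, then the opening, from 0 (shut) to 1 (fully open). In form: [[[ax, ay, az, tx, ty, tz, fingers], ...]]. A call has 1 to 20 rows; each row shifts and turns the commanded pose from where the row before left it; what a row does not reach is not made up. A row lasts 1/12 s, in which the tool goes at most 41.7 mm and 7.16 degrees, less where a joint would pass 70% of its speed; a pose out of reach is approached as far as the arm can. A call with a gripper value outside its range is refused whole. The fingers move at their own pace and stop on an object; "grip_force" is the grip in N (left out, the last holds). Time passes only in rows, so rows that do not move let the fingers close. It gives the time, the measured TCP pose, the force, the opening and the grip force at its end, in the units of the state.
- arm.sense(): the state, without advancing time (a new reading comes with each control period).
- read_camera(name): name is "scene" or "side" or "wrist"; returns a dict with "frame" (384x512x3 uint8, red, green, blue), "fx", "fy", "cx", "cy" (pixels), "dist" ([k1, k2, p1, p2, k3] as OpenCV has them; the pictures are not rectified), "rvec" (rotation vector, rad) and "tvec" (3), from world to camera coordinates, as OpenCV has them; the wrist camera has in their place "T_tool_cam" (4x4, takes a point from camera to tool coordinates, whose origin is the TCP and whose axes are the flange's). Camera axes: x right, y down, z forward; pixel columns grow to the right and rows downward; lengths in mm; the calibration is good to about 2 mm. A picture is of the moment at which its call begins: read the wrist's pose just before it. There is no depth.
- arm.finish_job(): hands the job in; it is judged then, once.
Trained networks look in the newest picture that a camera, given by its name, has taken for a name from the list of things; names that differ only in an ending like _2 or _b are one class to them, and where a whole thing is asked for, a point or a joint stands for the part that bears it (a point fixed in the world has none). Each returns a list of dicts, best first, with "p" (0 to 1); they miss things now and then, are a little off and sometimes report something else, mostly with a low value. They report only what shows in the picture. A call takes as long as a camera call. They do not tell look-alikes from the thing itself.
- finder.spot_in(camera, name): "rect" ([centre column, centre row, width, height] in pixels, round what is visible of it).
- finder.spot_point(camera, name): "position" ([column, row] in pixels: a listed point, or the origin of a listed thing).
The state is a dict: "time_s": time; "qpos": joint angles; "qvel": joint speeds; "joint_efforts": joint torques, N m; "ee_pos": TCP position; "orientation": TCP orientation; "contact_force": force on the tool from outside, world axes, zero at the start; "moment": the same for the moment, N m; "opening": opening from 0.0 (shut) to 1.0 (fully open); "grip_force": force on a finger pad.
Only numpy, scipy, OpenCV 4.12 (cv2) and the standard library are available. Lean on these libraries where they do the work, as an engineer would, in place of code of your own. Each camera call takes 0.05 s, during which the arm holds its last target. There are 200 camera calls.

## Working session

There is one attempt and no reset: what is moved stays moved. The work goes in short steps, Python scripts to look and compute and a tool call to move; the robot and the scene stay as the last step left them, time stands still between calls to the robot, and variables do not carry over. Pictures are saved under pics/ and viewed, at most 13 in all, crops included, and the job is handed in when it is done.

Besides the shell and the picture viewer there is one more tool, called after ">>>" as a command line: name --argument value ..., lists and objects as JSON in quotes. drive_tool: Moves the arm, as the interface text tells. Its arguments: {"type":"object","properties":{"moves":{"type":"array","items":{"type":"array","items":{"type":"array","items":{"type":"number"}}}},"grip_force":{"type":"number"}},"required":["moves"]}

```bash
ls; mkdir -p pics; cat > h.py <<'E'
import numpy as np, cv2
from rig import arm, read_camera, finder
from scipy.spatial.transform import Rotation as R
def ray(c,px,st=None):
    K=np.array([[c['fx'],0,c['cx']],[0,c['fy'],c['cy']],[0,0,1.]])
    u=cv2.undistortPoints(np.array([[px]],float),K,np.array(c['dist'],float)).ravel()
    d=np.array([u[0],u[1],1.])
    if 'rvec' in c:
        Rm=cv2.Rodrigues(np.array(c['rvec'],float))[0]; t=np.array(c['tvec'],float).ravel()
        return -Rm.T@t, Rm.T@d
    T=np.array(c['T_tool_cam']); Rt=R.from_rotvec(st['orientation']).as_matrix()
    return Rt@T[:3,3]+np.array(st['ee_pos']), Rt@T[:3,:3]@d
def atz(c,px,z,st=None):
    o,d=ray(c,px,st); return o+d*(z-o[2])/d[2]
def proj(c,P,st=None):
    K=np.array([[c['fx'],0,c['cx']],[0,c['fy'],c['cy']],[0,0,1.]])
    P=np.atleast_2d(np.array(P,float))
    if 'rvec' in c: rv,tv=np.array(c['rvec'],float),np.array(c['tvec'],float)
    else:
        T=np.array(c['T_tool_cam']); Rt=R.from_rotvec(st['orientation']).as_matrix()
        Rc=Rt@T[:3,:3]; o=Rt@T[:3,3]+np.array(st['ee_pos']); rv=cv2.Rodrigues(Rc.T)[0]; tv=-Rc.T@o
    return cv2.projectPoints(P,rv,tv,K,np.array(c['dist'],float))[0][:,0]
def tri(rs):
    A=np.zeros((3,3));b=np.zeros(3)
    for o,d in rs:
        d=d/np.linalg.norm(d);M=np.eye(3)-np.outer(d,d);A+=M;b+=M@o
    return np.linalg.solve(A,b)
def save(c,n): cv2.imwrite(f'pics/{n}.png',c['frame'][:,:,::-1])
E
python3 - <<'E'
from h import *
np.set_printoptions(precision=1,suppress=True)
print(arm.sense())
Z=dict(jig=0,knob_grip=170,bore_mouth=122,block=0,punch=20,jar=0,padlock=0,hinge_a=0,coat_hook=0,screwdriver=20,bradawl=20)
ims=[]
for cam in ('scene','side'):
    c=read_camera(cam);ims.append(c['frame'])
    o,_=ray(c,(256,192)); print(cam,'cam at',o)
    for n,z in Z.items():
        for q in finder.spot_point(cam,n)[:3]: print(n,round(q['p'],2),np.array(q['position']),atz(c,q['position'],z))
im=cv2.resize(np.vstack(ims),None,fx=1,fy=1)
for i,n in enumerate(('scene','side')): cv2.imwrite(f'pics/{n}0.png',cv2.resize(ims[i],(800,600))[:,:,::-1])
E
```

```text
pics
{'time_s': 0.0, 'qpos': array([-1.3,  0.5, -0. ,  1.6,  0. ,  1.1, -0.1]), 'qvel': array([-0.,  0., -0., -0.,  0.,  0., -0.]), 'joint_efforts': array([  0. , -52.1,  -0. , -24.4,  -0.1,   0. ,   0. ]), 'ee_pos': array([203. , 616.9, 213.7]), 'orientation': array([-0.5, -3.1,  0. ]), 'contact_force': array([-0.4, -0.6,  1.2]), 'moment': array([-0., -0.,  0.]), 'grip_force': 0.0, 'opening': 1.0011097305842476}
scene cam at [1213.2  329.7  882.2]
jig 0.78 [333.9 250.3] [505.3 218.    0. ]
jig 0.56 [211.3 171.7] [ 410.7 -272.3    0. ]
jig 0.27 [344.  224.8] [398.2 208.7   0. ]
knob_grip 0.92 [363.3 211.4] [486.2 259.  170. ]
bore_mouth 0.81 [330.5 215.7] [499.5 182.6 122. ]
block 0.91 [193.2 183.9] [ 493.4 -288.6    0. ]
punch 0.68 [156.  176.6] [ 546.8 -401.4   20. ]
punch 0.57 [190.5 158.9] [ 411.5 -359.3   20. ]
jar 0.92 [259.6 227.1] [541.   -6.8   0. ]
jar 0.52 [333.9 250.1] [504.6 217.7   0. ]
padlock 0.61 [343.8 223.9] [395.1 206.9   0. ]
hinge_a 0.5 [212.5 171.8] [ 408.9 -268.5    0. ]
hinge_a 0.25 [334.9 277.8] [590.7 254.9   0. ]
coat_hook 0.84 [332.5 280.3] [601.4 252.2   0. ]
screwdriver 0.45 [211.9 169. ] [ 416.3 -264.8   20. ]
side cam at [ 258.5 -735.5  805.2]
jig 0.95 [213.1 170.5] [496.7 222.3   0. ]
knob_grip 0.97 [199.5 116.7] [479.  255.2 170. ]
knob_grip 0.29 [210.9 171.3] [440.8  19.1 170. ]
bore_mouth 0.78 [217.6 141.1] [508.7 193.3 122. ]
block 0.94 [283.7 307.6] [ 502.7 -278.1    0. ]
punch 0.96 [249.  366.6] [ 382.4 -386.    20. ]
punch 0.84 [322.2 368.3] [ 510.7 -439.7   20. ]
punch 0.83 [289.6 330.4] [ 486.1 -343.1   20. ]
jar 0.62 [250.2 222.4] [524.6 -13.9   0. ]
padlock 0.94 [176.1 182.6] [381.9 208.3   0. ]
hinge_a 0.95 [328.  296.9] [ 605.  -288.6    0. ]
coat_hook 0.64 [242.4 155.3] [602.1 260.4   0. ]
```

View pics/scene0.png

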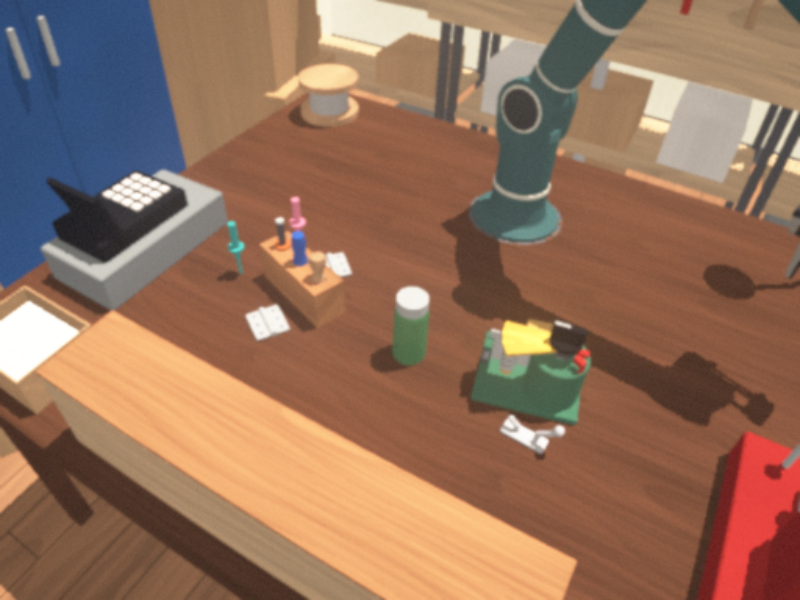

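View pics/side0.png

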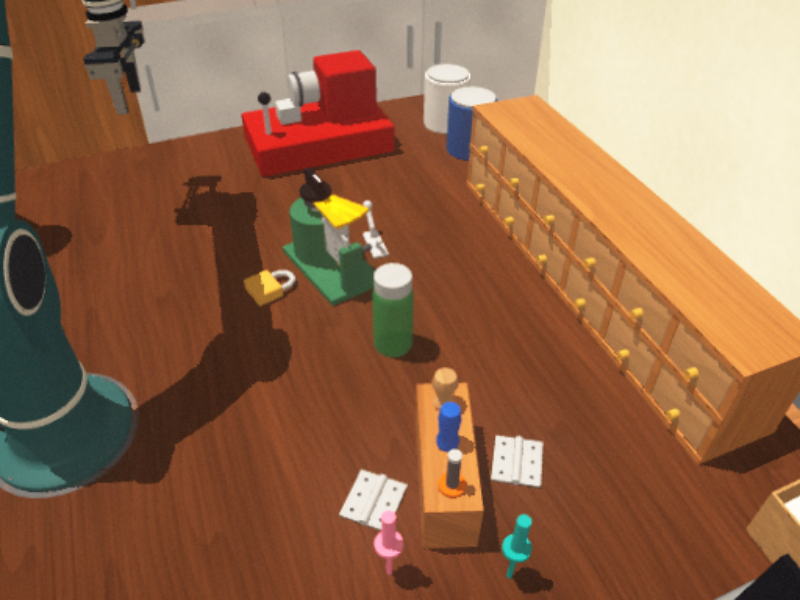

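Candidates for the punch (side view, 800 px wide): orange collar in the block at (453,480), pink at (388,540), turquoise at (517,540). I choose the orange one in the block. The knob is at about (483,257) and the bore near (504,188). Moving over the jig to look closer.

>>> drive_tool --moves '[[[0,0,-0.09,23,-31,10,1],[0,0,-0.09,23,-31,10,1],[0,0,-0.09,23,-31,10,1],[0,0,-0.09,23,-31,10,1],[0,0,-0.09,23,-31,10,1],[0,0,-0.09,23,-31,10,1],[0,0,-0.09,23,-31,10,1],[0,0,-0.09,23,-31,10,1],[0,0,-0.09,23,-31,10,1],[0,0,-0.09,23,-31,10,1],[0,0,-0.09,23,-31,10,1],[0,0,-0.09,23,-31,10,1],[0,0,0,0,0,0,1],[0,0,0,0,0,0,1]]]'

```text
time_s: 2.37
ee_pos: [480.6, 243.4, 335.5]
orientation: [2.026, 2.4, 0.003]
contact_force: [-0.3, 0.1, 0.2]
opening: 1.001
grip_force: 0.0
```

```bash
cat > look.py <<'E'
from h import *
import sys
np.set_printoptions(precision=2,suppress=True)
def look(name,Z,cams=('wrist',)):
    for cam in cams:
        st=arm.sense(); c=read_camera(cam); save(c,f'{name}_{cam}')
        if cam=='wrist':
            Rt=R.from_rotvec(st['orientation']).as_matrix(); print('ee',st['ee_pos'],'close yaw',np.arctan2(Rt[1,1],Rt[0,1]),'z',Rt[:,2],'q',st['qpos'],'F',st['contact_force'],'t',st['time_s'],'o',st['opening'])
        for n,z in Z.items():
            for q in finder.spot_point(cam,n)[:3]: print(cam,n,round(q['p'],2),np.array(q['position']),atz(c,q['position'],z,st))
    return st,c
E
python3 - <<'E'
from look import *
st,c=look('a',dict(jig=0,knob_grip=170,bore_mouth=122),('wrist','scene','side'))
print(np.array(read_camera('wrist')['T_tool_cam']))
E
```

```text
ee [480.63 243.44 335.46] close yaw 0.1683353262398854 z [ 0.  0. -1.] q [-0.86  0.17  0.38  1.75 -0.07  1.24 -0.3 ] F [-0.34  0.08  0.24] t 2.3667 o 1.00074320879396
wrist jig 0.74 [263.2 168.8] [496.68 225.53   0.  ]
wrist jig 0.66 [318.1 162.6] [592.51 253.36   0.  ]
wrist knob_grip 0.83 [263.8 164.1] [486.61 260.78 170.  ]
wrist bore_mouth 0.58 [265.8 214.4] [504.9  181.97 122.  ]
scene jig 0.69 [336.7 250.3] [501.09 224.94  -0.  ]
scene jig 0.46 [171.6 204. ] [ 604.62 -291.25    0.  ]
scene knob_grip 0.74 [362.1 211.2] [487.12 256.06 170.  ]
scene bore_mouth 0.85 [328.1 218.2] [511.29 180.44 122.  ]
scene bore_mouth 0.34 [213.6 170.5] [ 513.52 -186.31  122.  ]
side jig 0.6 [286.7 331.7] [ 485.09 -333.64    0.  ]
side knob_grip 0.73 [198.  113.8] [479.07 271.06 170.  ]
side knob_grip 0.66 [237.  320.5] [ 368.49 -369.77  170.  ]
side bore_mouth 0.89 [220.2 142.8] [512.87 183.26 122.  ]
[[   0.     -0.97   -0.25   71.12]
 [   1.      0.      0.     -0.87]
 [  -0.     -0.25    0.97 -170.  ]
 [   0.      0.      0.      1.  ]]
```

View pics/a_wrist.png

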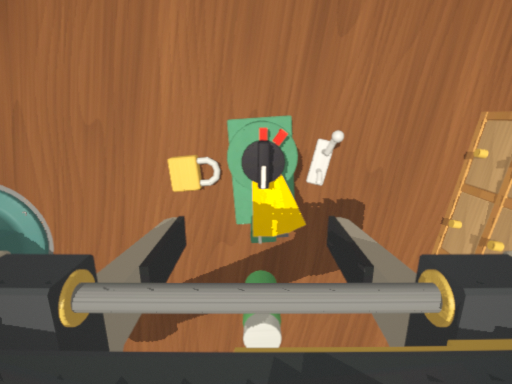

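The wrist view shows the knob at (263,162), its bar nearly upright in the picture, the guard fan running below it to (252–305,235), the red lug and stop at (264,133) and (281,136), and the green base corners at (228,119), (291,117) and (236,223).

```bash
python3 - <<'E'
from look import *
st=arm.sense(); c=read_camera('wrist'); f=c['frame']
print(c['fx'],c['cx'],c['cy'])
hsv=cv2.cvtColor(f,cv2.COLOR_RGB2HSV)
ye=cv2.inRange(hsv,(22,180,120),(35,255,255)); ye[:, :240]=0; ye[260:]=0; ye[:,330:]=0
n,l,s,cc=cv2.connectedComponentsWithStats(ye); i=1+np.argmax(s[1:,4]); print(s[i])
ys,xs=np.where(l==i); P=np.array([atz(c,(x,y),142,st)[:2] for x,y in zip(xs,ys)])
k=np.array([486,258.])
for k in ([486,258.],[484,260]):
    k=np.array(k);d=P-k; r=np.hypot(*d.T); a=np.arctan2(d[:,1],d[:,0]); m=(r>70)&(r<100)
    print('guard angle pct',np.percentile(a[m],[1,50,99]), 'rmax',np.percentile(r,99))
bl=cv2.inRange(hsv,(0,0,0),(180,255,45)); bl[:, :235]=0; bl[210:]=0; bl[:120]=0; bl[:,300:]=0
n,l,s,cc=cv2.connectedComponentsWithStats(bl);i=1+np.argmax(s[1:,4]);print('black',s[i],cc[i])
(x,y),rad=cv2.minEnclosingCircle(np.argwhere(l==i)[:,::-1].astype(np.int32)); print(x,y,rad,atz(c,(x,y),154,st))
E0={k:atz(c,p,15,st)[:2] for k,p in dict(tl=(228,119),bl=(236,223),tr=(291,117)).items()}
print(E0,'yaw',np.arctan2(*(E0['tl']-E0['bl'])[::1])*-1, np.arctan2(*(E0['tr']-E0['tl'])[::-1]))
cr=cv2.resize(f[100:270,190:360],(748,748*170//170)[:2],interpolation=cv2.INTER_CUBIC)
cv2.imwrite('pics/a_crop.png',cv2.resize(cr,(600,600))[:,:,::-1])
E
```

```text
282.2280184889468 256.0662062469639 190.69414092405475
[ 254  177   53   61 2244]
guard angle pct [-1.55 -1.15 -0.75] rmax 102.22203026822051
guard angle pct [-1.53 -1.14 -0.74] rmax 104.8452000070596
black [271 159   3  23  44] [271.68 170.77]
271.5 170.0 11.011457443237305 [496.43 254.71 154.  ]
{'tl': array([420.19, 303.56]), 'bl': array([462.37, 121.57]), 'tr': array([523.97, 325.08])} yaw 0.2277477744332952 0.20442457999502212
```

View pics/a_crop.png

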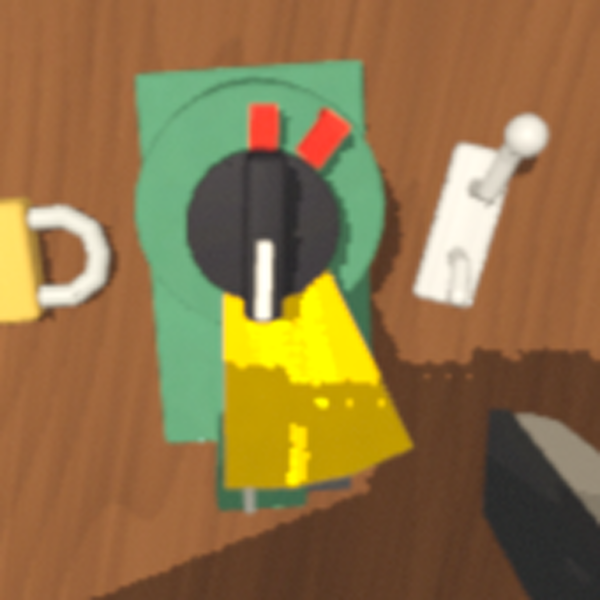

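```bash
python3 - <<'E'
from look import *
st=arm.sense(); c=read_camera('wrist')
t=lambda x,y:(190+x*170/600,100+y*170/600)
print('bar c',atz(c,t(264,234),182,st)); a=atz(c,t(264.5,150),182,st);b=atz(c,t(263.5,319),182,st);print(a,b,np.hypot(*(a-b)[:2]),'yaw',-np.arctan2(*(a-b)[:2]))
print('disc',atz(c,t(264,226),154,st))
print('disc LR',atz(c,t(187,226),154,st),atz(c,t(341,226),154,st))
print('lug angle, stop', *[atz(c,t(*p),142,st) for p in((264,127),(323,139))])
print(proj(c,[[486,260,182],[486,260,154]],st))
E
```

```text
bar c [485.61 262.43 182.  ]
[480.86 289.25 182.  ] [490.63 234.1  182.  ] 56.00096609456071 yaw 0.1753481706694736
disc [486.79 260.65 154.  ]
disc LR [459.86 255.94 154.  ] [513.73 265.38 154.  ]
lug angle, stop [481.05 294.   142.  ] [502.71 293.49 142.  ]
[[264.76 168.4 ]
 [264.09 164.43]]
```

>>> drive_tool --moves '[[[0,0,0.007,5.5,18,-30,1],[0,0,0,0,0,-35,1],[0,0,0,0,0,-35,0.7],[0,0,0,0,0,-35,0.5],[0,0,0,0,0,-30,0.4],[0,0,0,0,0,0,0.4],[0,0,0,0,0,0,0.4]]]'

```text
time_s: 3.7
ee_pos: [484.1, 263.0, 168.9]
orientation: [-2.013, -2.412, 0.005]
contact_force: [-0.4, 0.4, 0.9]
opening: 0.662
grip_force: 0.0
```

>>> drive_tool --moves '[[[0,0,0,1.5,-1.5,-6,0.3],[0,0,0,0,0,-6,0.2],[0,0,0,0,0,0,0.1],[0,0,0,0,0,0,0.05],[0,0,0,0,0,0,0.05],[0,0,0,0,0,0,0.05],[0,0,0,0,0,0,0.05],[0,0,0,0,0,0,0.05],[0,0,0,0,0,0,0.05],[0,0,0,0,0,0,0.05],[0,0,0,0,0,0,0.05]]]' --grip_force 12

```text
time_s: 4.62
ee_pos: [486.2, 262.1, 157.9]
orientation: [2.013, 2.412, 0.001]
contact_force: [-0.6, 0.3, 2.7]
opening: 0.152
grip_force: 12.0
```

>>> drive_tool --moves '[[[0,0,0,0,0,-4,0.05],[0,0,0,0,0,-4,0.05],[0,0,0,0,0,-4,0.05],[0,0,0,0,0,-3,0.05],[0,0,0,0,0,0,0.05],[0,0,0,0,0,0,0.05]]]'

```text
time_s: 5.12
ee_pos: [486.2, 262.3, 143.7]
orientation: [-2.013, -2.411, -0.001]
contact_force: [-3.8, -0.9, 11.2]
opening: 0.151
grip_force: 12.0
```

>>> drive_tool --moves '[[[0,0,0,0,0,-2,0.05],[0,0,0,0,0,-2,0.05],[0,0,0,0,0,-1,0.05],[0,0,0,0,0,0,0.05],[0,0,0,0,0,0,0.05]]]'

```text
time_s: 5.53
ee_pos: [486.3, 262.5, 142.3]
orientation: [-2.012, -2.41, -0.003]
contact_force: [-12.0, -4.6, 38.2]
opening: 0.15
grip_force: 24.6
```

>>> drive_tool --moves '[[[0,0,0,-0.7,-0.3,1,0.05],[0,0,0,0,0,0,0.05],[0,0,-0.08,0,0,0,0.05],[0,0,-0.08,0,0,0,0.05],[0,0,-0.08,0,0,0,0.05],[0,0,0,0,0,0,0.05]]]'

```text
time_s: 6.03
ee_pos: [486.6, 262.6, 142.3]
orientation: [-2.29, -2.149, -0.006]
contact_force: [-6.8, -3.3, 28.0]
opening: 0.151
grip_force: 22.1
```

>>> drive_tool --moves '[[[0,0,-0.1,0,0,0,0.05],[0,0,-0.1,0,0,0,0.05],[0,0,-0.1,0,0,0,0.05],[0,0,-0.1,0,0,0,0.05],[0,0,-0.1,0,0,0,0.05],[0,0,-0.1,0,0,0,0.05],[0,0,-0.1,0,0,0,0.05],[0,0,-0.1,0,0,0,0.05],[0,0,-0.1,0,0,0,0.05],[0,0,0,0,0,0,0.05]]]'

```text
time_s: 6.87
ee_pos: [488.1, 261.8, 142.3]
orientation: [-2.997, -0.937, -0.007]
contact_force: [-3.3, -3.9, 28.3]
opening: 0.146
grip_force: 22.4
```

```bash
python3 - <<'E'
from look import *
s=arm.sense();Rt=R.from_rotvec(s['orientation']).as_matrix();print(s['moment'],s['contact_force'],s['ee_pos'],'yaw',np.arctan2(Rt[1,1],Rt[0,1]),s['qpos'])
E
```

```text
[-1.14  1.25 -0.09] [-3.26 -3.93 28.28] [488.09 261.76 142.3 ] yaw -0.9650933705440843 [-1.03  0.43  0.61  1.94 -0.32  0.86 -1.22]
```

>>> drive_tool --moves '[[[0,0,-0.1,0,0,0,0.05],[0,0,-0.08,0,0,0,0.05],[0,0,-0.04,0,0,0,0.05],[0,0,0,0,0,0,0.05]]]'

```text
time_s: 7.2
ee_pos: [488.3, 261.5, 142.3]
orientation: [-3.081, -0.608, -0.008]
contact_force: [-4.0, -4.9, 28.4]
opening: 0.151
grip_force: 24.3
```

```bash
python3 - <<'E'
from look import *
s=arm.sense();Rt=R.from_rotvec(s['orientation']).as_matrix();print(s['moment'],s['contact_force'],s['ee_pos'],'yaw',np.arctan2(Rt[1,1],Rt[0,1]),s['qpos'])
E
```

```text
[-1.26  1.13  0.35] [-3.97 -4.9  28.45] [488.27 261.46 142.28] yaw -1.1812620276076438 [-1.07  0.45  0.66  1.94 -0.35  0.87 -1.41]
```

>>> drive_tool --moves '[[[0,0,0.02,0,0,3,0.05],[0,0,0,0,0,4,0.05],[0,0,0,0,0,4,0.05],[0,0,0,0,0,3,0.05],[0,0,0,0,0,0,0.2],[0,0,0,0,0,0,0.3],[0,0,0,0,0,0,0.4],[0,0,0,0,0,0,0.4],[0,0,0,0,0,2,0.4],[0,0,0,0,0,30,0.6],[0,0,0,0,0,38,0.6],[0,0,0,0,0,38,0.6],[0,0,0,0,0,38,0.6],[0,0,0,0,0,38,0.6],[0,0,0,0,0,0,0.6]]]'

```text
time_s: 8.45
ee_pos: [488.3, 261.8, 342.8]
orientation: [-3.072, -0.639, -0.014]
contact_force: [1.6, 0.2, 0.1]
opening: 0.598
grip_force: 0.0
```

```bash
python3 - <<'E'
from look import *
st,c=look('b',dict(jig=0,knob_grip=170,bore_mouth=122),('wrist','scene','side'))
c=cv2.imread('pics/b_wrist.png'); cv2.imwrite('pics/b_w2.png',cv2.resize(c,(768,576),interpolation=cv2.INTER_CUBIC))
E
```

```text
ee [488.35 261.84 342.84] close yaw -1.160823320293904 z [ 0.01  0.01 -1.  ] q [-1.18  0.21  0.75  1.73 -0.15  1.25 -1.56] F [1.65 0.18 0.06] t 8.45 o 0.5978715794290755
wrist jig 0.62 [278.2 163.8] [495.16 221.24   0.  ]
wrist knob_grip 0.98 [258.6 179.2] [486.57 257.99 170.  ]
wrist bore_mouth 0.73 [312.2 181.4] [504.95 182.62 122.  ]
scene jig 0.94 [332.3 249.4] [504.68 212.78   0.  ]
scene knob_grip 0.65 [362.5 213.1] [492.97 259.09 170.  ]
scene bore_mouth 0.7 [327.4 215.7] [503.87 175.4  122.  ]
side jig 0.71 [213.3 173.1] [493.8  210.64   0.  ]
side knob_grip 0.73 [203.8 113.1] [494.99 268.68 170.  ]
side bore_mouth 0.94 [216.6 144.9] [500.94 177.58 122.  ]
```

View pics/b_w2.png

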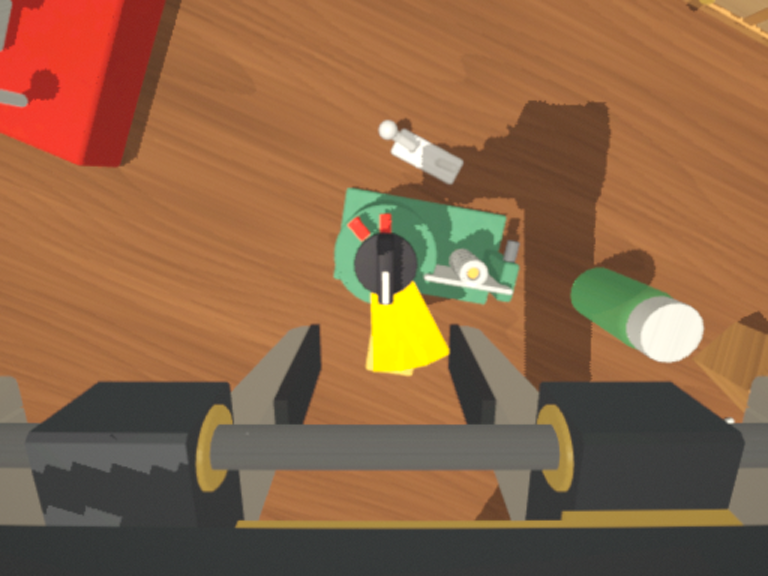

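The guard is open: the yellow fan points down at (405,335), the red lug at (386,222) is past the stop at (358,229), and the bore mouth with brass inside shows at (474,271). Going to the tool block.

>>> drive_tool --moves '[[[0,0,0.06,0,-20,0,0.8],[0,0,0.06,0,-39,0,0.8],[0,0,0.06,0,-39,0,0.8],[0,0,0.06,0,-39,0,0.8],[0,0,0.06,0,-39,0,0.8],[0,0,0.06,0,-39,0,0.8],[0,0,0.06,0,-39,0,0.8],[0,0,0.06,0,-39,0,0.8],[0,0,0.06,0,-39,0,0.8],[0,0,0.06,0,-39,0,0.8],[0,0,0.06,0,-39,0,0.8],[0,0,0.06,0,-39,0,0.8],[0,0,0.06,0,-39,0,0.8],[0,0,0.06,0,-39,0,0.8],[0,0,0.06,0,-39,0,0.8],[0,0,0.03,0,-20,0,0.8],[0,0,0,0,0,0,0.8],[0,0,0,0,0,0,0.8]]]'

```text
time_s: 10.55
ee_pos: [484.7, -325.5, 336.2]
orientation: [-2.465, -1.947, 0.002]
contact_force: [-1.1, 0.7, 0.5]
opening: 0.797
grip_force: 0.0
```

```bash
python3 - <<'E'
from look import *
st,c=look('c',dict(block=0,punch=20,screwdriver=20,bradawl=20))
print('wrist q')
c=cv2.imread('pics/c_wrist.png'); cv2.imwrite('pics/c_w2.png',cv2.resize(c[:300,100:500],(800,600),interpolation=cv2.INTER_CUBIC))
E
```

```text
ee [ 484.69 -325.55  336.21] close yaw -0.2336854517451772 z [-0. -0. -1.] q [-0.22  0.35  0.99  1.67 -0.3   1.29  0.59] F [-1.09  0.74  0.46] t 10.55 o 0.7968684141417591
wrist block 0.71 [261.2 125.8] [ 505.3  -273.75    0.  ]
wrist punch 0.77 [257.8 160.6] [ 486.03 -329.04   20.  ]
wrist punch 0.77 [215.7 195.4] [ 398.32 -372.59   20.  ]
wrist punch 0.59 [292.1 211.3] [ 525.37 -433.6    20.  ]
wrist screwdriver 0.66 [260.2 129.4] [ 502.13 -278.45   20.  ]
wrist bradawl 0.71 [264.5  85.4] [ 524.89 -211.82   20.  ]
wrist bradawl 0.31 [204.7 137.4] [ 407.38 -269.56   20.  ]
wrist q
```

View pics/c_w2.png

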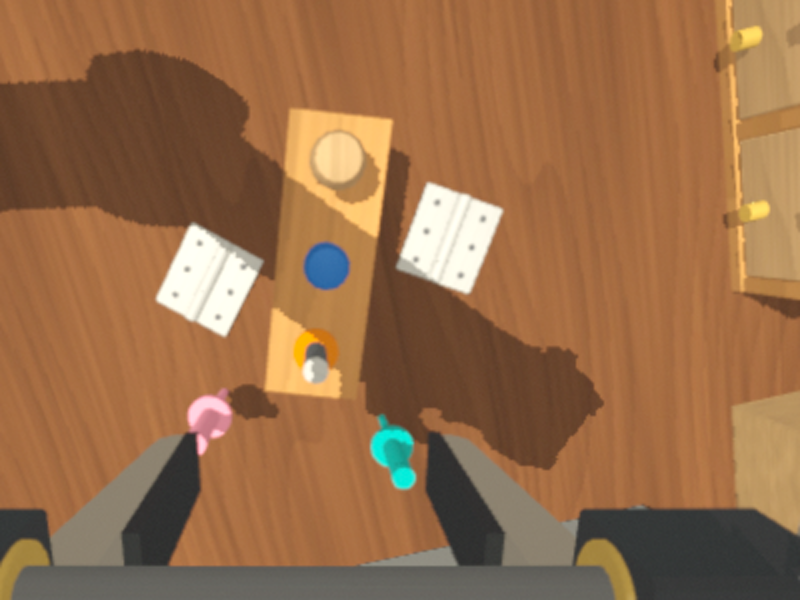

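The orange-collared punch is in the block: collar at (316,350), grey handle top at (316,371). The pink one at (210,415) and the turquoise at (393,450) stand outside the block, so my choice holds.

```bash
python3 - <<'E'
from look import *
st=arm.sense(); c=read_camera('wrist'); f=c['frame']
hsv=cv2.cvtColor(f,cv2.COLOR_RGB2HSV)
m=cv2.inRange(hsv,(8,225,200),(20,255,255)); m[:,:230]=0;m[:,290:]=0;m[:150]=0;m[205:]=0
n,l,s,cc=cv2.connectedComponentsWithStats(m);i=1+np.argmax(s[1:,4]);print(s[i],cc[i])
t=lambda x,y:(100+x/2,y/2)
for n,p,z in(('collar',(316,350),96),('htop',(316,371),156),('sd',(326,266),160),('brad',(338,159),150)): print(n,atz(c,t(*p),z,st))
C=[atz(c,t(*p),90,st)[:2] for p in((290,108),(392,118),(355,399),(265,390))]
C=np.array(C);print(C,C.mean(0)); print('yaw',[-np.arctan2(*(a-b)) for a,b in((C[0],C[3]),(C[1],C[2]))])
cb=C.mean(0)
E
```

```text
[253 168  15  15  71] [261.65 173.44]
collar [ 485.56 -335.55   96.  ]
htop [ 484.81 -336.91  156.  ]
sd [ 505.44 -273.83  160.  ]
brad [ 526.2  -215.11  150.  ]
[[ 505.61 -169.38]
 [ 571.96 -191.14]
 [ 505.98 -380.95]
 [ 440.28 -358.37]] [ 505.96 -274.96]
yaw [np.float64(-0.33280869216948183), np.float64(-0.33454655414948364)]
```

>>> drive_tool --moves '[[[0,0,-0.1,0.3,-10.8,-20,0.6],[0,0,0,0,0,-38,0.6],[0,0,0,0,0,-38,0.5],[0,0,0,0,0,-38,0.5],[0,0,0,0,0,-38,0.5],[0,0,0,0,0,-30,0.5],[0,0,0,0,0,-20,0.5],[0,0,0,0,0,0,0.5],[0,0,0,0,0,0,0.5]]]'

```text
time_s: 11.6
ee_pos: [485.8, -334.5, 114.4]
orientation: [-2.554, -1.827, 0.001]
contact_force: [0.4, 0.5, 1.0]
opening: 0.5
grip_force: 0.0
```

```bash
python3 - <<'E'
from look import *
st,c=look('d',dict(punch=20))
E
```

```text
ee [ 485.8  -334.46  114.41] close yaw -0.3291164610315627 z [-0.  0. -1.] q [-0.06  0.61  0.83  1.87 -0.56  0.91  0.71] F [0.39 0.54 0.97] t 11.6 o 0.4998642187060595
wrist punch 0.8 [260.  195.8] [ 487.5  -339.08   20.  ]
```

>>> drive_tool --moves '[[[0,0,0,-0.8,-1.9,-7,0.4],[0,0,0,0,0,-7,0.3],[0,0,0,0,0,0,0.2],[0,0,0,0,0,0,0.1],[0,0,0,0,0,0,0.05],[0,0,0,0,0,0,0.05],[0,0,0,0,0,0,0.05]]]' --grip_force 30

```text
time_s: 12.28
ee_pos: [484.9, -337.1, 100.7]
orientation: [2.556, 1.826, 0.0]
contact_force: [-0.3, -0.1, -0.2]
opening: 0.173
grip_force: 30.0
```

```bash
python3 - <<'E'
from look import *
c=read_camera('wrist')
st=dict(ee_pos=[488.35,261.84,342.84],orientation=[-3.072,-.639,-.014])
f=cv2.imread('pics/b_wrist.png')[:,:,::-1]
hsv=cv2.cvtColor(f,cv2.COLOR_RGB2HSV)
m=cv2.inRange(hsv,(18,80,100),(35,255,255)); m[:,:305]=0;m[:,328:]=0;m[:168]=0;m[195:]=0
ys,xs=np.where(m>0);print(len(xs),xs.mean(),ys.mean(),atz(c,(xs.mean(),ys.mean()),118,st))
print(f[172:190,306:326].sum(2)//3)
for p in((316,180.7),(312.2,181.4)):print(atz(c,p,122,st))
print(proj(c,[[485,262,182],[503,179.4,122]],st))
E
```

```text
44 314.95454545454544 181.8181818181818 [505.58 178.3  118.  ]
[[161 157 157 155 148 150 155 156 158 159 154 144 131 111  99  94  86  85
   83  84]
 [165 157 149 154 158 159 165 174 179 186 192 190 176 151 123  97  85  83
   85  84]
 [164 159 159 163 168 181 208 231 239 239 240 238 230 209 175 136 100  85
   83  84]
 [164 166 167 178 207 234 247 250 250 250 249 249 248 242 229 204 160 101
   86  84]
 [163 170 181 219 247 251 251 250 250 249 249 250 250 249 246 236 207 145
   94  86]
 [171 181 214 246 251 251 250 249 247 247 248 249 249 249 248 247 237 201
  129  89]
 [179 201 237 251 251 249 246 241 231 226 225 227 235 246 249 249 246 226
  173 100]
 [188 224 249 251 250 245 234 221 212 207 205 208 216 229 248 250 249 242
  203 119]
 [200 236 251 251 248 237 219 206 204 204 203 203 208 214 238 250 250 247
  213 133]
 [207 241 251 250 238 215 202 203 204 204 203 203 204 203 234 251 251 248
  219 145]
 [216 246 251 249 238 220 204 203 203 204 202 203 203 195 230 250 251 249
  225 164]
 [220 248 251 250 236 209 196 201 204 203 202 203 201 195 233 251 251 249
  225 172]
 [209 246 251 250 243 215 181 194 202 202 203 201 190 206 241 251 251 246
  218 170]
 [188 234 242 238 246 228 192 179 184 190 191 185 198 232 250 251 249 238
  205 167]
 [178 220 243 247 248 242 224 196 178 179 185 204 234 250 251 250 246 225
  187 163]
 [217 225 240 247 250 250 248 240 233 230 236 246 250 251 250 247 232 201
  169 161]
 [244 244 247 249 252 255 255 254 253 251 251 251 251 250 247 233 204 173
  162 160]
 [245 246 248 249 250 252 255 255 255 255 255 254 250 248 238 211 183 171
  166 163]]
[508.09 178.79 122.  ]
[505.03 183.29 122.  ]
[[255.58 181.38]
 [314.02 183.75]]
```

>>> drive_tool --moves '[[[0,0,0,0,0,10,0.05],[0,0,0,0,0,25,0.05],[0,0,0,0,0,35,0.05],[0,0,0,0,0,40,0.05],[0,0,0,0,0,40,0.05],[0,0,0,0,0,30,0.05],[0,0,0,0,0,10,0.05],[0,0,0,1,20,0,0.05],[0,0,0,1.5,39,0,0.05],[0,0,0,1.5,39,0,0.05],[0,0,0,1.5,39,0,0.05],[0,0,0,1.5,39,0,0.05],[0,0,0,1.5,39,0,0.05],[0,0,0,1.5,39,0,0.05],[0,0,0,1.5,39,0,0.05],[0,0,0,1.5,39,0,0.05],[0,0,0,1.5,39,0,0.05],[0,0,0,1.5,39,0,0.05],[0,0,0,1.5,39,0,0.05],[0,0,0,1,39,0,0.05]]]'

```text
time_s: 14.0
ee_pos: [502.7, 152.8, 290.4]
orientation: [-2.556, -1.826, 0.0]
contact_force: [0.7, 0.6, -0.7]
opening: 0.168
grip_force: 30.0
```

>>> drive_tool --moves '[[[0,0,0,2,13,-10,0.05],[0,0,0,1,12,-10,0.05],[0,0,0,0,0,-10,0.05],[0,0,0,0,0,0,0.05],[0,0,0,0,0,0,0.05]]]'

```text
time_s: 14.42
ee_pos: [506.1, 173.4, 259.8]
orientation: [2.559, 1.822, -0.004]
contact_force: [0.5, -0.2, -0.7]
opening: 0.166
grip_force: 30.0
```

```bash
python3 - <<'E'
from look import *
st,c=look('e',dict(punch_tip=170,bore_mouth=122,knob_grip=170),('wrist','scene','side'))
print('pred tip', st['ee_pos']-[0,0,80.7])
W=cv2.imread('pics/e_wrist.png')[90:290,150:400]
S=cv2.imread('pics/e_scene.png')[150:270,270:420];D=cv2.imread('pics/e_side.png')[70:190,140:290]
r=lambda a,w,h:cv2.resize(a,(w,h),interpolation=cv2.INTER_CUBIC)
cv2.imwrite('pics/e3.png',np.hstack([r(W,450,360),np.vstack([r(S,345,276),r(D,345,276)])[:360] if 0 else r(W,1,360)]))
im=np.zeros((600,800,3),np.uint8); im[:360,:450]=r(W,450,360); im[:276,455:]=r(S,345,276); im[280:556,455:]=r(D,345,276); cv2.imwrite('pics/e3.png',im)
E
```

```text
ee [506.15 173.44 259.82] close yaw -0.3334465145866327 z [-0. -0. -1.] q [-1.09  0.28  0.85  1.87 -0.23  1.09 -0.49] F [ 0.5  -0.18 -0.74] t 14.4167 o 0.16611171941945824
wrist punch_tip 0.89 [257.3 199.7] [504.46 167.02 170.  ]
wrist bore_mouth 0.92 [254.1 179.1] [504.38 177.22 122.  ]
wrist knob_grip 0.77 [206.2 110.2] [488.62 260.07 170.  ]
scene punch_tip 0.7 [154.8 174.7] [ 658.43 -282.19  170.  ]
scene punch_tip 0.65 [329.  201.6] [500.09 169.86 170.  ]
scene bore_mouth 0.68 [330.1 218. ] [507.8  184.78 122.  ]
scene bore_mouth 0.5 [361.8 210.5] [436.09 249.54 122.  ]
scene knob_grip 0.86 [363.2 212.5] [490.   259.98 170.  ]
side punch_tip 0.88 [325.6 368.3] [ 467.36 -498.19  170.  ]
side punch_tip 0.67 [250.  366.3] [ 360.38 -452.87  170.  ]
side punch_tip 0.54 [215.6 128.8] [502.66 182.84 170.  ]
side bore_mouth 0.68 [222.6 144.4] [516.68 173.93 122.  ]
side knob_grip 0.81 [201.  114.6] [485.68 264.04 170.  ]
pred tip [506.67 175.65 180.28]
```

View pics/e3.png

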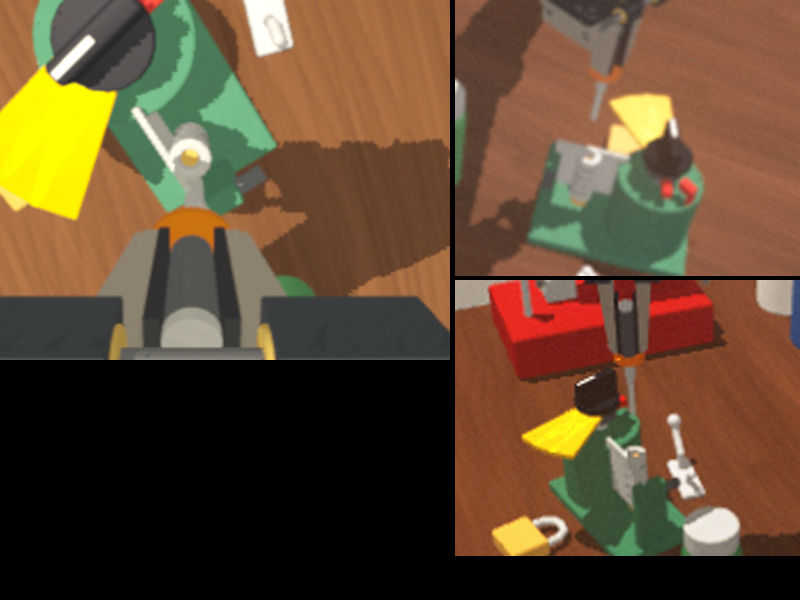

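Wrist crop (top left): bore mouth with brass at (190,155), punch held upright with its tip near (195,205) and the collar at (193,228). The scene and side crops show the punch upright above the hinge and the guard open to the far side.

```bash
python3 - <<'E'
from look import *
st=arm.sense(); c=read_camera('wrist'); print(st['ee_pos'],st['orientation'])
f=c['frame']; hsv=cv2.cvtColor(f,cv2.COLOR_RGB2HSV)
print('proj tip',proj(c,[st['ee_pos']-[0,0,80.7]],st),'bore506.5,179',proj(c,[[506.5,179,122]],st))
m=cv2.inRange(hsv,(18,80,100),(35,255,255)); m[:,:245]=0;m[:,268:]=0;m[:165]=0;m[190:]=0
ys,xs=np.where(m>0);print(len(xs),xs.mean(),ys.mean(),atz(c,(xs.mean(),ys.mean()),118,st))
for k in range(168,186): print(k,f[k,244:268].mean(1).astype(int))
cv2.imwrite('pics/tip.png',cv2.resize(f[155:225,225:295],(600,600),interpolation=cv2.INTER_CUBIC)[:,:,::-1])
for cam in('scene','side'):
    c=read_camera(cam); print(cam,'tip proj',proj(c,[st['ee_pos']-[0,0,80.7],[506.5,179,122],[486,261.5,182]]))
E
```

```text
[506.43 176.01 260.66] [-2.56 -1.83 -0.  ]
proj tip [[256.72 195.86]] bore506.5,179 [[255.79 179.34]]
76 255.27631578947367 179.68421052631578 [505.53 177.98 118.  ]
168 [152 147 136 141 165 177 176 171 168 165 167 169 167 163 157 153 151 147
 144 132 129 118  97  94]
169 [152 148 141 146 162 169 180 181 184 188 197 212 212 195 177 167 159 154
 148 143 141 124 103  94]
170 [152 152 153 160 171 183 209 227 235 243 245 246 247 242 234 218 199 182
 159 148 140 125 104  94]
171 [152 153 162 178 193 219 242 250 250 251 251 250 250 250 249 245 239 226
 196 161 148 130 101  94]
172 [147 154 176 206 232 247 250 251 250 250 249 248 248 248 248 247 247 242
 226 194 160 136 107  94]
173 [144 158 203 236 249 251 250 249 248 246 245 245 244 245 245 246 247 246
 241 225 192 156 125  98]
174 [147 180 228 249 250 250 248 246 242 239 238 236 236 240 242 244 245 245
 245 240 223 187 139 103]
175 [160 207 243 250 249 247 242 238 227 217 219 217 216 220 229 238 243 244
 245 243 238 217 170 109]
176 [188 227 239 236 244 229 204 202 196 193 201 192 174 189 209 223 237 245
 246 246 243 229 188 122]
177 [21
[... 352 characters left out ...]
43 142 140 139 141 151 174
 183 177 208 218 189 151]
181 [246 231 202 186 168 162 153 149 144 143 143 141 140 140 140 144 150 157
 165 167 180 183 162 133]
182 [245 228 186 171 168 161 155 152 147 143 141 140 140 140 144 150 152 157
 165 168 168 167 156 127]
183 [244 242 216 176 168 165 160 153 151 145 142 142 143 144 149 152 155 161
 168 167 166 165 150 116]
184 [230 241 222 178 171 170 165 159 154 152 150 150 150 153 155 155 161 168
 169 169 168 165 144 105]
185 [197 209 191 171 170 171 169 165 158 156 154 155 155 156 156 161 168 170
 169 169 167 159 131  91]
scene tip proj [[330.94 201.31]
 [328.27 216.85]
 [365.35 208.53]]
side tip proj [[217.54 126.68]
 [218.42 144.17]
 [201.02 111.28]]
```

View pics/tip.png

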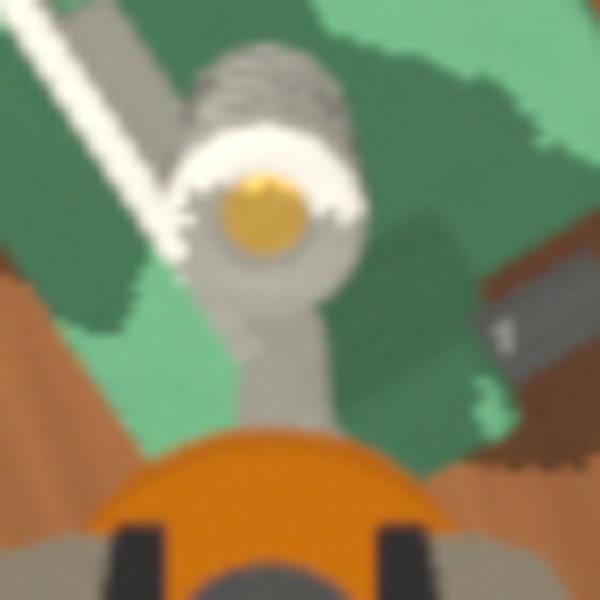

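>>> drive_tool --moves '[[[0,0,0,-1.1,2.4,-10,0.05],[0,0,0,0,0,-20,0.05],[0,0,0,0,0,-20,0.05],[0,0,0,0,0,0,0.05],[0,0,0,0,0,0,0.05],[0,0,0,0,0,0,0.05]]]'

```text
time_s: 15.67
ee_pos: [505.8, 178.3, 211.1]
orientation: [2.556, 1.826, 0.001]
contact_force: [0.3, -0.0, -0.5]
opening: 0.169
grip_force: 30.0
```

```bash
python3 - <<'E'
from look import *
st=arm.sense(); print(st['ee_pos'],st['contact_force'],'tip',st['ee_pos']-[0,0,80.7])
im=np.zeros((600,800,3),np.uint8)
for k,(cam,z) in enumerate((('wrist',(155,225,225,295)),('scene',(185,235,305,355)),('side',(105,175,185,255)))):
    c=read_camera(cam);a,b,d,e=z
    tp=proj(c,[st['ee_pos']-[0,0,80.7],[505.3,178.5,122]],st); print(cam,tp, (tp-[d,a])*[400/(e-d),300/(b-a)])
    im[(k//2)*300:(k//2)*300+300,(k%2)*400:(k%2)*400+400]=cv2.resize(c['frame'][a:b,d:e],(400,300),interpolation=cv2.INTER_CUBIC)[:,:,::-1]
cv2.imwrite('pics/f3.png',im)
E
```

```text
[505.81 178.35 211.09] [ 0.29 -0.02 -0.54] tip [505.81 178.35 130.39]
wrist [[256.66 195.86]
 [256.08 193.49]] [[180.93 175.1 ]
 [177.57 164.94]]
scene [[328.67 214.48]
 [328.27 216.49]] [[189.36 176.87]
 [186.16 188.93]]
side [[218.08 141.81]
 [218.05 144.37]] [[189.01 157.74]
 [188.85 168.71]]
```

View pics/f3.png

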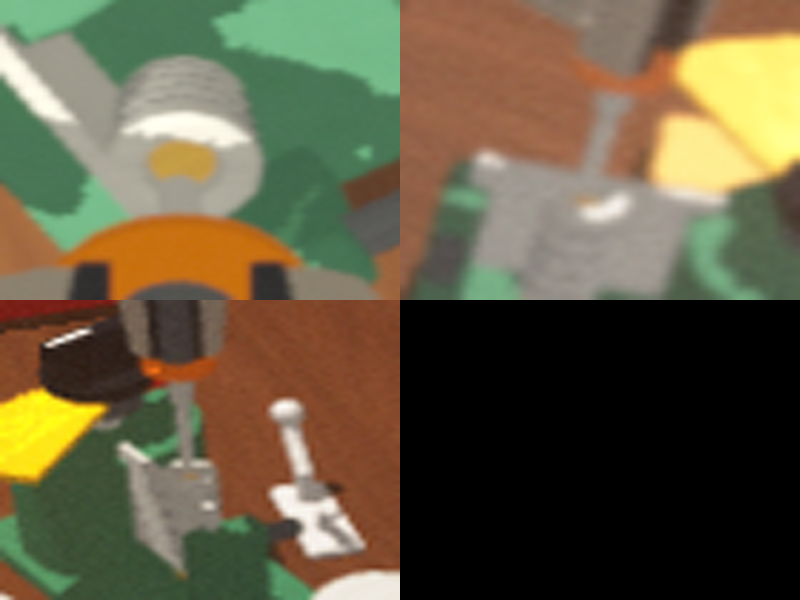

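Wrist panel: the tip at (181,178) is lined up with the brass at (183,162), both where I projected them. The side panel agrees, with the tip at (188,465) just above the bore at (190,475). Lowering.

>>> drive_tool --moves '[[[0,0,0,0.2,0,-5,0.05],[0,0,0,0,0,-4,0.05],[0,0,0,0,0,-3,0.05],[0,0,0,0,0,0,0.05],[0,0,0,0,0,0,0.05]]]'

```text
time_s: 16.23
ee_pos: [505.4, 178.3, 198.3]
orientation: [2.556, 1.826, -0.001]
contact_force: [0.0, -0.5, -0.9]
opening: 0.169
grip_force: 30.0
```

>>> drive_tool --moves '[[[0,0,0,0,0,-2,0.05],[0,0,0,0,0,-2,0.05],[0,0,0,0,0,-2,0.05],[0,0,0,0,0,-2,0.05],[0,0,0,0,0,0,0.05]]]' --grip_force 45

```text
time_s: 16.65
ee_pos: [506.0, 178.4, 191.2]
orientation: [-2.556, -1.826, -0.001]
contact_force: [-1.4, -0.0, 5.0]
opening: 0.169
grip_force: 45.0
```

>>> drive_tool --moves '[[[0,0,0,0,0,-2.5,0.05],[0,0,0,0,0,-2.5,0.05],[0,0,0,0,0,-2.5,0.05],[0,0,0,0,0,-2.5,0.05],[0,0,0,0,0,-2,0.05],[0,0,0,0,0,0,0.05]]]'

```text
time_s: 17.15
ee_pos: [506.0, 178.4, 179.2]
orientation: [-2.556, -1.826, -0.001]
contact_force: [-1.4, -0.4, 4.2]
opening: 0.168
grip_force: 45.0
```

>>> drive_tool --moves '[[[0,0,0,0,0,-2,0.05],[0,0,0,0,0,-2,0.05],[0,0,0,0,0,-2,0.05],[0,0,0,0,0,-1,0.05],[0,0,0,0,0,0,0.05]]]'

```text
time_s: 17.57
ee_pos: [506.1, 178.5, 172.5]
orientation: [-2.556, -1.826, -0.002]
contact_force: [-1.6, -0.0, 7.0]
opening: 0.17
grip_force: 45.0
```

>>> drive_tool --moves '[[[0,0,0,0,0,-1.5,0.05],[0,0,0,0,0,-1.5,0.05],[0,0,0,0,0,-0.5,0.05],[0,0,0,0,0,0,0.05]]]'

```text
time_s: 17.9
ee_pos: [507.0, 178.6, 171.9]
orientation: [-2.555, -1.825, -0.004]
contact_force: [-8.3, -2.9, 30.4]
opening: 0.165
grip_force: 45.1
```

>>> drive_tool --moves '[[[0,0,0,-0.7,0,5,0.05],[0,0,0,0,0,10,0.05],[0,0,0,0,0,20,0.05],[0,0,0,0,0,35,0.05],[0,0,0,0,0,35,0.05],[0,0,0,0,0,25,0.05],[0,0,0,-1.7,-25,5,0.05],[0,0,0,-1.7,-39,0,0.05],[0,0,0,-1.7,-39,0,0.05],[0,0,0,-1.7,-39,0,0.05],[0,0,0,-1.7,-39,0,0.05],[0,0,0,-1.7,-39,0,0.05]]]'

```text
time_s: 18.9
ee_pos: [494.1, -43.4, 303.4]
orientation: [-2.556, -1.826, -0.001]
contact_force: [1.5, 0.3, -0.8]
opening: 0.171
grip_force: 45.0
```

```bash
python3 - <<'E'
from look import *
st=arm.sense(); print(st['ee_pos'],st['orientation'])
im=np.zeros((600,800,3),np.uint8)
for k,(cam,z) in enumerate((('scene',(185,275,295,415)),('side',(95,200,165,305)))):
    c=read_camera(cam);a,b,d,e=z
    print(cam,proj(c,[[506,178.5,40],[506,178.5,20],[506,178.5,122]]),[(round(q['p'],2),q['position']) for q in finder.spot_point(cam,'punch_tip')[:4]])
    im[:300,k*400:k*400+400]=cv2.resize(c['frame'][a:b,d:e],(400,300),interpolation=cv2.INTER_CUBIC)[:,:,::-1]
c=read_camera('wrist'); im[300:,:400]=cv2.resize(c['frame'],(400,300))[:,:,::-1]
cv2.imwrite('pics/g.png',im)
E
```

```text
[494.09 -43.41 303.4 ] [-2.56 -1.83 -0.  ]
scene [[323.34 236.06]
 [322.23 240.49]
 [328.17 216.65]] [(0.55, [261.4, 156.3]), (0.48, [156.1, 171.8])]
side [[219.89 168.  ]
 [220.25 173.46]
 [218.3  144.31]] [(0.88, [325.7, 368.9]), (0.82, [243.2, 166.2]), (0.79, [248.4, 367.4])]
```

View pics/g.png

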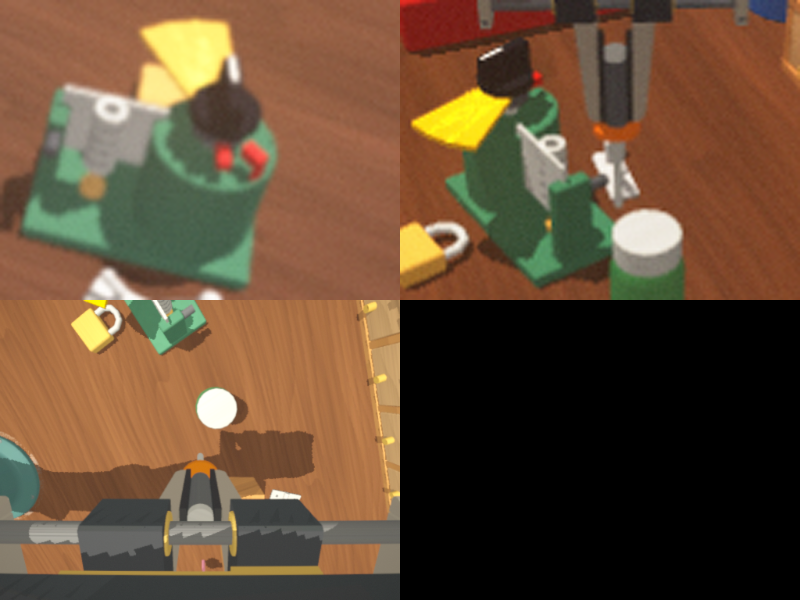

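The bore is now empty at the top, with the pin head down on the base at (92,187). The guard is still open, the jar and padlock are undisturbed, and the punch is upright in the grip. Bringing it back.

>>> drive_tool --moves '[[[0,0,0,-1.1,-37,0,0.05],[0,0,0,-1.1,-37,0,0.05],[0,0,0,-1.1,-37,0,0.05],[0,0,0,-1.1,-37,0,0.05],[0,0,0,-1.2,-37,0,0.05],[0,0,0,-1.2,-37,0,0.05],[0,0,0,-1.2,-37,0,0.05],[0,0,0,-1.2,-34,0,0.05],[0,0,0,0,0,-30,0.05],[0,0,0,0,0,-35,0.05],[0,0,0,0,0,-30,0.05],[0,0,0,0,0,-15,0.05],[0,0,0,0,0,0,0.05],[0,0,0,0,0,0,0.05]]]'

```text
time_s: 20.32
ee_pos: [486.2, -333.3, 192.4]
orientation: [-2.553, -1.829, 0.002]
contact_force: [0.4, 0.4, -1.3]
opening: 0.169
grip_force: 45.0
```

```bash
python3 - <<'E'
from look import *
st=arm.sense(); print(st['ee_pos'],st['orientation'],st['contact_force'])
tip=st['ee_pos']-[0,0,80]
for cam in('side','scene'):
    c=read_camera(cam); print(cam,proj(c,[tip]),[(round(q['p'],2),q['position'],atz(c,q['position'],tip[2])) for q in finder.spot_point(cam,'punch_tip')[:4]])
E
```

```text
[ 486.18 -333.26  192.41] [-2.55 -1.83  0.  ] [ 0.36  0.41 -1.28]
side [[290.41 301.  ]] [(0.92, [326.3, 368.7], array([ 487.06, -477.75,  112.41])), (0.88, [252.0, 367.2], array([ 372.18, -429.94,  112.41])), (0.74, [246.8, 222.0], array([ 480.86, -110.78,  112.41])), (0.7, [291.0, 302.4], array([ 485.93, -336.48,  112.41]))]
scene [[180.64 151.96]] [(0.72, [154.6, 173.4], array([ 609.4 , -336.03,  112.41])), (0.43, [180.4, 150.9], array([ 482.25, -337.28,  112.41]))]
```

>>> drive_tool --moves '[[[0,0,0,-1.3,-3.8,-8,0.05],[0,0,0,0,0,-10,0.05],[0,0,0,0,0,-15,0.05],[0,0,0,0,0,-15,0.05],[0,0,0,0,0,-15,0.05],[0,0,0,0,0,0,0.05]]]'

```text
time_s: 21.02
ee_pos: [482.4, -337.0, 126.5]
orientation: [-2.552, -1.823, 0.004]
contact_force: [0.2, 1.0, -1.3]
opening: 0.165
grip_force: 45.0
```

>>> drive_tool --moves '[[[0,0,0,1.2,0,-6,0.05],[0,0,0,0,0,-8,0.05],[0,0,0,0,0,-6,0.05],[0,0,0,0,0,0,0.05],[0,0,0,0,0,0,0.05]]]'

```text
time_s: 21.43
ee_pos: [485.3, -338.5, 109.9]
orientation: [-2.556, -1.826, 0.0]
contact_force: [-0.1, -1.2, -0.5]
opening: 0.168
grip_force: 45.0
```

>>> drive_tool --moves '[[[0,0,0,-0.3,1,-4,0.05],[0,0,0,0,0,-4,0.05],[0,0,0,0,0,-1.5,0.05],[0,0,0,0,0,0,0.05],[0,0,0,0,0,0,0.05]]]'

```text
time_s: 21.85
ee_pos: [485.1, -337.4, 100.7]
orientation: [2.556, 1.826, 0.001]
contact_force: [0.2, 0.6, 1.4]
opening: 0.164
grip_force: 45.0
```

>>> drive_tool --moves '[[[0,0,0,0,0,0,0.2],[0,0,0,0,0,0,0.3],[0,0,0,0,0,0,0.5],[0,0,0,0,0,0,0.6],[0,0,0,0,0,0,0.6],[0,0,0,0,0,0,0.6],[0,0,0,0,0,10,0.6],[0,0,0,0,0,25,0.6],[0,0,0,0,0,38,0.6],[0,0,0,0,0,38,0.6],[0,0,0,0,0,38,0.6],[0,0,0,0,0,38,0.6],[0,0,0,0,0,20,0.6],[0,0,0,0,0,0,0.6]]]'

```text
time_s: 23.02
ee_pos: [486.5, -339.6, 313.3]
orientation: [2.55, 1.821, 0.007]
contact_force: [-0.2, -0.3, -0.3]
opening: 0.599
grip_force: 0.0
```

```bash
python3 - <<'E'
from look import *
st=arm.sense(); print(st['ee_pos'],st['contact_force'])
im=np.zeros((600,800,3),np.uint8)
for k,(cam,z) in enumerate((('wrist',(50,230,150,390)),('scene',(120,280,140,353)),('side',(80,380,120,380)))):
    c=read_camera(cam);a,b,d,e=z
    im[(k//2)*300:(k//2)*300+300,(k%2)*400:(k%2)*400+400]=cv2.resize(c['frame'][a:b,d:e],(400,300),interpolation=cv2.INTER_CUBIC)[:,:,::-1]
c=read_camera('side'); im[300:,400:]=cv2.resize(c['frame'][210:300+60,230:370],(400,300),interpolation=cv2.INTER_CUBIC)[:,:,::-1]
cv2.imwrite('pics/z.png',im)
E
```

```text
[ 486.46 -339.57  313.26] [-0.16 -0.33 -0.3 ]
```

View pics/z.png

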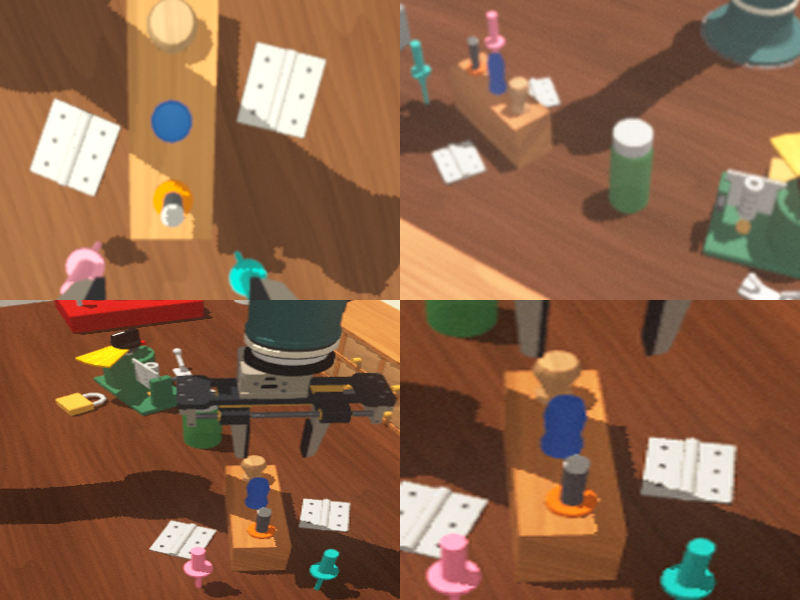

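The punch is upright in its hole with the collar on the block (bottom-right panel, collar at (570,498)). The guard is open, the pin head is down, everything else is in place and the arm is clear. Handing in.

```bash
python3 -c "
from rig import arm
print(arm.finish_job())"
```

```text
the job is handed in; nothing more can be done
None
```

The job is handed in: guard open, brass pin driven down onto the jig's base, punch back upright in its own hole, nothing else visibly moved, at about 23 s of the 59 s allowed; no verdict was returned.

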